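# Open both doors of the relay console

### The arm

A 6-joint arm with a two-finger parallel gripper is mounted at the origin on the work surface. World frame = base frame: x ahead of the robot, y to its left, z up, the work surface at z = 0. Lengths are in m, angles in degrees, forces in N, time in s.
With the tool pointing down it reaches from about 0.425 to 0.95 m from the base axis. Payload 3.5 kg.
Tool frame: the origin (TCP) lies where the fingers leave the gripper's body, on its centre line; the fingertips stand 73 mm ahead of it and the grasp point (between the pads) lies 54 mm ahead of it; z points along the fingers, y is the line along which they close (so a half turn about z gives the same grasp; the last joint's range is limited). The gripper opens to 85 mm and grips with 20 to 120 N. Pads are 22 mm wide; open, the fingers measure 114 mm over their backs; the gripper's body (76 mm by 85 mm) begins 54 mm behind the grasp point. The pads swing forward as they close: fully open they stand 13 mm farther back than shut.
Start: joints at [63.598, 16.404, 90.338, -0, 73.258, -8.594], TCP at [0.206, 0.643, 0.304] pointing down, gripper open.
Joint ranges: [-158.93, 158.93], [-51.34, 127.21], [12.03, 142.37], [-87.48, 267.48], [13.55, 161.25], [-162.69, 162.69]. Speed limits (degrees/s): [159.86, 159.86, 180, 180, 180, 180].

### API

Orientations are given as a 3x3 rotation matrix whose columns are the frame's x, y, z axes.
In Python, from station import env, fingers, inverse_kinematics, sensors, camera, camera_info, job_done gives the robot as it stands. Calls block until the motion is done:
- env.move_pose(position, orientation): joint-space move of the TCP to a pose.
- env.move_l(position, orientation=None, v=0.15): straight line of the TCP; orientation=None keeps the orientation; v is the mean speed in m/s.
- env.set_joints(angles): joint-space move.
- fingers.gripper_to(opening, effort=None): finger opening in m; effort is the grip in N (None keeps the last); returns when the fingers have stopped.
- env.sleep(seconds).
- inverse_kinematics(position, orientation): joint angles nearest the present ones, or None.
- sensors.state(): the state.
- camera(name): name is "side" or "top"; returns (picture, depth): 384x512x3 uint8, red, green, blue; 384x512 float32, m along the optical axis (not along the pixel's ray), 0 where there is no reading.
- camera_info(name): a dict with "vertical_fov" (degrees; the focal length in pixels is half the picture's height over the tangent of half this angle, whatever the lens; pixels are square), "cx", "cy" (the principal point, pixels), "world_to_cam" (4x4, takes a point from world to camera coordinates). Camera axes: x right, y up, looking along -z (the intrinsics and any distortion apply to the point x, -y, -z); pixel columns grow to the right and rows downward; lengths in m; the calibration is good to about 2 mm. A picture is of the moment at which its call begins. camera_info takes no time and is no camera call.
A pose or a line that the arm cannot do raises env.Unreachable and nothing moves.
- job_done(): hands the job in; it is judged then, once.
The state is a dict: "clock": time; "qpos": joint angles; "qd": joint speeds; "joint_efforts": joint torques, N m; "tool_pos": TCP position; "ee_rot": TCP orientation; "force": force on the tool from outside, world axes, zero at the start; "ft_torque": the same for the moment, N m; "width": finger opening in m; "grasp_force": force on a finger pad.
Only numpy, scipy, OpenCV 4.12 (cv2) and the standard library are available. Lean on these libraries where they do the work, as an engineer would, in place of code of your own. Each camera call takes 0.05 s, during which the arm holds its last target. There are 200 camera calls.

### The job

The relay console on the bench is due for inspection: open both of its sloping doors and leave them standing wide open, swung past square so that they stay back by themselves. Open the active (left) door first, then slide the brass flush bolt on the passive (right) door's edge all the way down the slope to release it, and only then open the passive door. Leave the other things on the bench and on the console where they are, and let go of everything at the end.

Things in the scene. Friction and masses are not known exactly. Their poses are not given: they have to be found in the camera images.
- console: pale grey sheet-steel desk console, fixed, 310 mm deep, 420 wide, 60 high at the front, 232 at the back. Its upper front slopes up away from the robot, 35 degrees from level, closed by two doors side by side that meet in the middle; behind them a level ledge 64 mm deep. Origin: centre of its underside; x front to back, y to its left, z up. Up to 0.25 rad askew. Nothing to handle inside
- active_hinge (a point): middle of the active (left) door's hinge line, at its outer long edge, level with its front face, 180 mm left of the console's middle line. Axes turn with the door: x up the slope along the hinge, y in the door's plane from its right to its left edge, z square out of its front face. Door 238 mm long up the slope, 180 wide, 18 thick; closed, it is flush with the frame and covers the bolt
- active_handle (a point): middle of the grip bar of the active door's black bow handle: round bar 12 mm thick, 110 long, parallel to the hinge, its centre line 45 mm out from the door's face (z) and 142 mm across from the hinge line (-y), 38 mm from the line where the doors meet. Axes as active_hinge
- active_door (a joint): opening angle of the active door, rad: 0 closed, grows as its middle edge is lifted up and over to the left; stop at 1.9. No catch, 0.5 kg. The hinge is nearly free: let go short of square (1.57) the door falls shut; let go past about 1.75 it sinks gently to its stop and stays
- passive_hinge (a point): middle of the passive (right) door's hinge line, at its outer long edge, level with its front face, 180 mm right of the console's middle line. Axes turn with this door: x up the slope, y to the left, z square out of its face. Size as the active door, but its meeting edge carries a lip, 38 mm wide, 3 thick, set 15 mm back from the face, reaching under the active door
- passive_handle (a point): middle of the grip bar of the passive door's black bow handle, same size; centre line 45 mm out from the door's face (z) and 142 mm across from its hinge line (+y). Axes as passive_hinge
- passive_door (a joint): opening angle of the passive door, rad: 0 closed, grows as its middle edge is lifted up and over to the right; stop at 1.9; behaves like the active door. Held shut (within 0.03 rad) while the bolt is shot
- bolt_thumb (a point): centre of the flush bolt's ribbed brass thumb slide: 12 mm along the slope, 20 across, standing 11 mm proud of the passive door's lip (centre 5.5 mm above the lip), 20 mm left of the line where the doors meet, where the door face steps up 15 mm; clear lip for 60 mm up and down the slope from it. Axes as passive_hinge. Uncovered only when the active door is open
- flush_bolt (a joint): travel of the bolt in m: 0 fully shot up into the header, 0.020 fully drawn (thumb slid down the slope, towards the robot, along -x of passive_hinge). It stays where it is left; slides with about 3 N. The door is free from about 0.016
- screw_dish: bystander: small steel bowl, 44 mm across, on the console's ledge
- spare_relay: bystander: small white block, 42 mm high, on the console's ledge
- screwdriver: bystander lying on the bench
- wrench: bystander lying on the bench
- vial_rack: bystander: blue vial rack 90 x 140 mm, about 42 high
- solvent_bottle: bystander: amber bottle, 120 mm high
- mouse: bystander: black computer mouse

How it is judged:
By the outcome, as a careful person would: the job done as asked, in the order asked, and still so for the second after the job is handed in, with the robot touching nothing.
It also fails if it takes over 64 s, if anything falls off the work surface, if the arm or the gripper's body presses on something with over 40 N, if the wrist force passes 120 N, or if a joint passes its speed limit or range.

## Working session

There is one attempt and no reset: what is moved stays moved. The work goes in short steps, each a Python script; the robot and the scene stay as the last script left them, time stands still between calls to the robot, and variables do not carry over. Pictures are saved under pics/ and viewed, at most 10 in all, crops included, and the job is handed in when it is done.

```bash
ls; mkdir -p pics
python3 - <<'E'
from station import camera,camera_info,sensors
import cv2,numpy as np
for n in("top","side"):
    p,d=camera(n); cv2.imwrite(f"pics/{n}0.png",p[:,:,::-1]); np.save(f"{n}0.npy",d); print(n,camera_info(n),(d>0).mean())
print(sensors.state())
E
```

```text
pics
top {'vertical_fov': 46.11483298093414, 'cx': 244.3630281977025, 'cy': 189.11270415423243, 'world_to_cam': array([[-0.04910889, -0.99877776,  0.00559431,  0.04955558],
       [ 0.97510968, -0.04673115,  0.21674251, -0.5720454 ],
       [-0.21621617,  0.01609905,  0.97621278, -1.48847674],
       [ 0.        ,  0.        ,  0.        ,  1.        ]])} 0.9959004720052084
side {'vertical_fov': 49.01743914905089, 'cx': 247.0514615336587, 'cy': 189.92050745844145, 'world_to_cam': array([[ 9.64656765e-01, -2.63508006e-01, -9.25364825e-04,
        -5.37450842e-01],
       [ 1.46760128e-01,  5.34339922e-01,  8.32431566e-01,
        -2.23501233e-01],
       [-2.18857922e-01, -8.03146548e-01,  5.54127090e-01,
        -1.20458725e+00],
       [ 0.00000000e+00,  0.00000000e+00,  0.00000000e+00,
         1.00000000e+00]])} 0.9960886637369791
{'clock': 0.1, 'qpos': array([ 6.35996814e+01,  1.64524435e+01,  9.04166058e+01,  3.45726423e-04,
        7.32596425e+01, -8.59438869e+00]), 'qd': array([-0.07450647, -0.13707568, -0.18860943, -0.00429452, -0.01469196,
        0.06984173]), 'joint_efforts': array([ 3.70648168e-04, -4.07293868e+01, -2.93699509e+01, -1.39228828e-04,
        3.42576393e-03, -1.05761586e-05]), 'tool_pos': array([0.20617793, 0.64226431, 0.3026172 ]), 'ee_rot': array([[-9.52097044e-01,  3.05794392e-01, -1.00387918e-03],
       [ 3.05795849e-01,  9.52094986e-01, -2.00927773e-03],
       [ 3.41362477e-04, -2.22000947e-03, -9.99997478e-01]]), 'force': array([ 1.01201494,  0.39152044, -0.27627207]), 'ft_torque': array([-0.01874305, -0.01537648,  0.02284044]), 'grasp_force': 0.0, 'width': 0.08522089525437493}
```

View pics/top0.png

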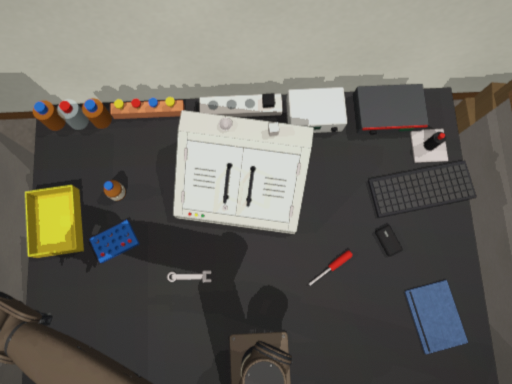

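View pics/side0.png

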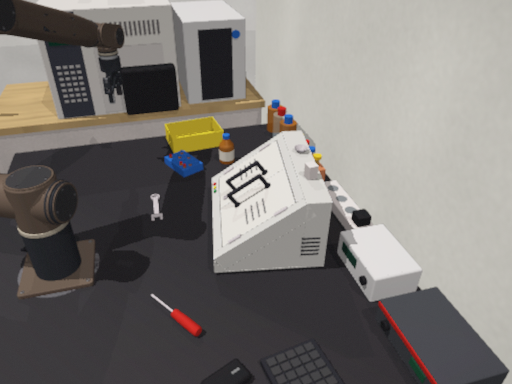

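The top view shows the console centred near (243,172), slightly askew, with its two black handles at about (227,183) and (250,186). The dish is at (226,124) and the relay at (274,128) on the ledge. The bottle, rack and wrench are to the left, and the screwdriver and mouse to the right. The side view agrees, with the handles at about (245,175) and (249,190). Next I'll measure the slope plane and the handle bars.

```bash
cat > vis.py <<'E'
import numpy as np,cv2
from station import camera,camera_info
def cam(n):
    i=camera_info(n); f=192/np.tan(np.radians(i["vertical_fov"]/2)); T=np.linalg.inv(i["world_to_cam"])
    return f,i["cx"],i["cy"],T
def rays(n,uv):
    f,cx,cy,T=cam(n); uv=np.atleast_2d(uv).astype(float)
    d=np.c_[(uv[:,0]-cx)/f,-(uv[:,1]-cy)/f,-np.ones(len(uv))]
    return T[:3,3],d@T[:3,:3].T      # point = o + depth*ray
def pts(n,uv,dep):
    o,r=rays(n,uv); uv=np.atleast_2d(uv).astype(int); return o+r*dep[uv[:,1],uv[:,0]][:,None]
def onplane(n,uv,p0,nrm):
    o,r=rays(n,uv); return o+r*(((p0-o)@nrm)/(r@nrm))[:,None]
def plane(P):
    for _ in range(5):
        c=P.mean(0); nrm=np.linalg.svd(P-c,full_matrices=False)[2][2]; e=(P-c)@nrm
        P=P[abs(e)<max(2*e.std(),1e-4)]
    return c,nrm*np.sign(nrm[2]),e.std()
E
python3 - <<'E'
from vis import *
import json
nr={}
for n,poly in(("top",[(192,150),(222,150),(218,205),(188,200)]),("top",[(262,155),(298,155),(290,215),(258,210)]),("side",[(285,165),(295,170),(285,235),(270,230)])):
    d=np.load(n+"0.npy"); m=np.zeros(d.shape,np.uint8); cv2.fillPoly(m,[np.array(poly)],1)
    v,u=np.nonzero(m); P=pts(n,np.c_[u,v],d); c,nn,s=plane(P)
    print(n,c,nn,"std",s,"tilt",np.degrees(np.arccos(nn[2])),"yaw",np.degrees(np.arctan2(-nn[1],-nn[0])))
# both halves of the slope in top
im=cv2.imread("pics/top0.png"); d=np.load("top0.npy")
m=np.zeros(d.shape,np.uint8); cv2.fillPoly(m,[np.array([(190,148),(298,158),(290,218),(185,205)])],1)
v,u=np.nonzero(m&(im.min(2)>120)); c,nn,s=plane(pts("top",np.c_[u,v],d)); print("all",c,nn,s,np.degrees(np.arccos(nn[2])),np.degrees(np.arctan2(-nn[1],-nn[0])))
np.savez("plane.npz",c=c,n=nn)
dk=((im.max(2)<70)&(m>0)).astype(np.uint8)
k,lab,st,ce=cv2.connectedComponentsWithStats(dk)
for i in range(1,k):
    if st[i,4]<40: continue
    v,u=np.nonzero(lab==i); uv=np.c_[u,v]
    Q=onplane("top",uv,c+nn*.049,nn); q=Q.mean(0); w=np.linalg.svd(Q-q)[2][0]; w*=np.sign(w[2]); t=(Q-q)@w
    Pd=pts("top",uv,d); h=(Pd-c)@nn
    print("comp",st[i],q,"dir",w,"yaw",np.degrees(np.arctan2(w[1],w[0])),"ends",t.min(),t.max(),"h pct",np.percentile(h,[5,50,95]))
for a in [(180,112),(312,125),(297,232),(175,220)]: print(a,pts("top",a,d))
# ground check
print(pts("top",[(150,300),(330,240)],d), pts("side",[(120,250),(250,300)],np.load("side0.npy")))
E
```

```text
top [0.60125751 0.1481864  0.15507805] [0.08725266 0.99004541 0.11044027] std 0.02909734931952016 tilt 83.65930445574779 yaw -95.03646235024169
top [ 0.56559572 -0.08364479  0.16002693] [-0.18706102 -0.98083139  0.05457062] std 0.03264038043515106 tilt 86.8717798279681 yaw 79.20239993896554
side [ 0.63342156 -0.10297487  0.2010142 ] [-0.59332159  0.11469985  0.79675181] std 0.0026938606204706234 tilt 37.17896742541154 yaw -10.941348163092256
all [0.57821086 0.03208243 0.14815157] [-0.5631244   0.10549647  0.81961052] 0.002448159929404437 34.954175634875405 -10.61087211557384
comp [224 164   8  38  84] [0.56838512 0.07864575 0.19519174] dir [ 0.80373083 -0.16065618  0.57289296] yaw -11.303764525399895 ends -0.0645441337174879 0.06269001476502441 h pct [0.00689034 0.04896555 0.05372877]
comp [247 167   8  38  81] [0.55600819 0.0051152  0.19615252] dir [ 0.80563277 -0.15072245  0.57292109] yaw -10.596727365338412 ends -0.06578616160289488 0.06121195205272614 h pct [0.01202988 0.04973072 0.05512021]
(180, 112) [[0.87508247 0.24009719 0.04200397]]
(312, 125) [[ 0.78828987 -0.22628731  0.08188853]]
(297, 232) [[ 0.42531586 -0.15674376 -0.0041684 ]]
(175, 220) [[0.48731792 0.26978097 0.00414499]]
[[ 0.21814505  0.35979638 -0.00236265]
 [ 0.39142075 -0.26984874 -0.00191596]] [[ 0.16961195  0.03248927  0.00050866]
 [ 0.49425884 -0.25953006  0.00143417]]
```

```bash
cat > geo.py <<'E'
import numpy as np
from scipy.spatial.transform import Rotation as R
yaw=np.radians(-10.8); t=np.radians(35)
ex=np.array([np.cos(yaw)*np.cos(t),np.sin(yaw)*np.cos(t),np.sin(t)]); ey=np.array([-np.sin(yaw),np.cos(yaw),0]); ez=np.cross(ex,ey)
P=np.load("plane.npz")
hm=np.array([0.56220,0.04188,0.19567])            # mean of the two bars, measured
seam=hm-ez*((hm-P["c"])@ez)                        # middle of meeting line, on the face
def handle(s,th):                                  # s=+1 active(left), -1 passive
    H=seam+s*0.180*ey; r=-s*0.142*ey+0.045*ez
    return H+R.from_rotvec(-s*th*ex).apply(r)
def tool(s,roll,beta,flip):                        # tool z into the door, y across the bar; roll as door does; beta tilts along bar
    B=np.c_[ex,-ey,-ez] if not flip else np.c_[-ex,ey,-ez]
    return (R.from_rotvec(-s*roll*ex)*R.from_rotvec(beta*ey)).as_matrix()@B
def tcp(p,M,d=0.054): return p-d*M[:,2]
E
python3 - <<'E'
from geo import *
from station import inverse_kinematics as ik
np.set_printoptions(precision=3,suppress=True)
print("seam",seam,"handles",handle(1,0),handle(-1,0))
for s in(1,-1):
  for flip in(0,1):
    for b in np.radians([-30,-15,0,15,30]):
      for kend in np.radians([20,45,70,90,106]):
        ok=0;prev=None;J=0
        for th in np.linspace(0,1.85,10):
            M=tool(s,kend*th/1.85,b,flip); q=ik(tcp(handle(s,th),M),M)
            if q is None: break
            if prev is not None: J=max(J,abs(np.array(q)-prev).max())
            prev=np.array(q); ok+=1
            if ok==1:q0=prev
        if ok>=9: print(s,flip,round(np.degrees(b)),round(np.degrees(kend)),ok,"jump",round(J),q0,prev)
E
```

```text
seam [0.59  0.037 0.156] handles [0.572 0.079 0.192] [0.557 0.004 0.192]
1 0 0 20 10 jump 7 [  0.346  -5.976 125.438 -14.255  26.763 111.95 ] [ 32.082  11.439 101.238 -43.627  63.485 158.173]
1 0 0 45 9 jump 13 [  0.346  -5.976 125.438 -14.255  26.763 111.95 ] [ 33.927  17.779  95.873 -50.514  82.914 162.223]
1 0 15 20 10 jump 6 [ -0.852  -1.355 117.868  -4.891  43.869 102.889] [ 28.684  13.897  95.264 -28.433  71.378 147.517]
1 0 15 45 10 jump 10 [ -0.852  -1.355 117.868  -4.891  43.869 102.889] [ 32.181  25.833  84.529 -38.581  93.838 159.029]
1 0 30 20 10 jump 5 [ -1.911   4.922 109.946  -0.889  60.194  99.298] [ 25.052  17.497  89.353 -16.076  81.101 140.3  ]
1 0 30 45 10 jump 8 [ -1.911   4.922 109.946  -0.889  60.194  99.298] [ 28.406  27.885  79.72  -26.384  99.997 156.158]
1 1 0 20 10 jump 7 [  0.346  -5.976 125.438 -14.255  26.763 -68.05 ] [ 32.082  11.439 101.238 -43.627  63.485 -21.827]
1 1 0 45 10 jump 13 [  0.346  -5.976 125.438 -14.255  26.763 -68.05 ] [ 35.459  24.186  90.029 -51.463  88.43  -16.343]
1 1 0 70 10 jump 19 [  0.346  -5.976 125.438 -14.255  26.763 -68.05 ]
[... 3261 characters left out ...]
9.989  90.862] [-45.245  31.384  92.993  32.36  135.159 -11.413]
-1 1 0 20 10 jump 10 [ -9.754  -9.671 128.678  -1.369  26.004 -87.913] [ -51.885  -14.444  126.55    43.502   62.754 -156.381]
-1 1 15 20 10 jump 7 [ -9.873  -4.437 120.813  -0.46   43.628 -88.796] [ -47.237   -9.224  119.163   28.686   69.321 -145.235]
-1 1 15 45 10 jump 11 [ -9.873  -4.437 120.813  -0.46   43.628 -88.796] [ -52.411    2.1    113.111   39.056   89.268 -161.084]
-1 1 30 20 10 jump 6 [ -9.976   2.326 112.685  -0.083  59.989 -89.138] [ -42.63    -2.954  111.922   16.746   77.987 -137.175]
-1 1 30 45 10 jump 8 [ -9.976   2.326 112.685  -0.083  59.989 -89.138] [ -47.445    6.109  106.786   27.241   94.191 -156.401]
```

```bash
cat > act.py <<'E'
from geo import *
from station import env,fingers,sensors
np.set_printoptions(precision=3,suppress=True)
def rep(tag):
    s=sensors.state(); print(tag,round(s["clock"],2),"F",s["force"],round(np.linalg.norm(s["force"]),1),"w",round(s["width"],4),"g",round(s["grasp_force"],1)); return s
def grasp(s,b,flip):
    M=tool(s,0,b,flip); h=handle(s,0); fingers.gripper_to(0.05)
    env.move_pose(tcp(h,M,0.17),M); env.move_l(tcp(h,M),v=0.12)
    fingers.gripper_to(0.0,30); st=rep("grasp")
    assert 0.008<st["width"]<0.02
def swing(s,b,flip,th0,th1,thend=1.85,rollend=np.radians(90),n=16):
    for th in np.linspace(th0,th1,n+1)[1:]:
        M=tool(s,rollend*th/thend,b,flip); env.move_l(tcp(handle(s,th),M),M,v=0.1)
        st=rep(f"{th:.2f}"); assert np.linalg.norm(st["force"])<40 and st["width"]>0.008
def release(out=0.12):
    fingers.gripper_to(0.035); st=sensors.state(); env.move_l(st["tool_pos"]-out*st["ee_rot"][:,2],v=0.12); rep("out")
E
python3 - <<'E'
from act import *
b=np.radians(20)
grasp(1,b,1); swing(1,b,1,0,0.25,n=3)
E
```

```text
grasp 4.41 F [-1.207  4.438  2.562] 5.3 w 0.011 g 29.3
0.08 4.7 F [ 4.77   1.723 -2.498] 5.7 w 0.0108 g 29.5
0.17 4.99 F [ 6.007  2.877 -3.427] 7.5 w 0.0112 g 29.6
0.25 5.28 F [ 5.624  3.006 -3.522] 7.3 w 0.0108 g 29.7
```

Grasp is good and forces are low, so I'll keep opening.

Run:
```python
from act import *
from station import camera
import cv2
b=np.radians(20)
swing(1,b,1,0.25,1.85,n=14); release()
# park clear of the view: lift up-left
env.sleep(0.5)
p,d=camera("top"); cv2.imwrite("pics/top1.png",p[:,:,::-1]); np.save("top1.npy",d)
p,d=camera("side"); cv2.imwrite("pics/side1.png",p[:,:,::-1]); np.save("side1.npy",d)
a=cv2.imread("pics/top1.png")[90:250,150:330]; c=cv2.imread("pics/side1.png")[100:280,190:360]
cv2.imwrite("pics/both1.png",np.hstack([cv2.resize(a,(400,356)),cv2.resize(c,(376,356))]))
```

```text
0.36 5.62 F [ 7.291  1.914 -3.893] 8.5 w 0.0108 g 29.7
0.48 5.97 F [ 5.317  1.507 -3.458] 6.5 w 0.0107 g 29.7
0.59 6.31 F [ 6.979  1.04  -3.089] 7.7 w 0.0115 g 29.8
0.71 6.65 F [ 6.32  -1.583 -4.231] 7.8 w 0.0111 g 29.8
0.82 6.99 F [ 5.693 -2.452 -2.776] 6.8 w 0.0108 g 29.8
0.94 7.34 F [ 5.269 -2.388 -2.431] 6.3 w 0.0106 g 29.8
1.05 7.69 F [ 4.029 -1.68  -1.962] 4.8 w 0.011 g 29.8
1.16 8.04 F [ 3.756 -3.325 -1.425] 5.2 w 0.0107 g 29.9
1.28 8.39 F [ 3.304 -1.867 -1.266] 4.0 w 0.0105 g 29.9
1.39 8.74 F [ 1.57  -2.966  0.529] 3.4 w 0.0107 g 30.0
1.51 9.09 F [ 0.133 -1.657  0.918] 1.9 w 0.011 g 30.1
1.62 9.44 F [-0.442 -0.448  2.543] 2.6 w 0.0108 g 30.3
1.74 9.79 F [-1.342  0.655  2.874] 3.2 w 0.0105 g 30.4
1.85 10.14 F [-2.185  2.189  3.883] 5.0 w 0.0109 g 30.5
out 11.65 F [ 0.018 -0.354 -0.322] 0.5 w 0.0351 g 0.0
```

View pics/both1.png

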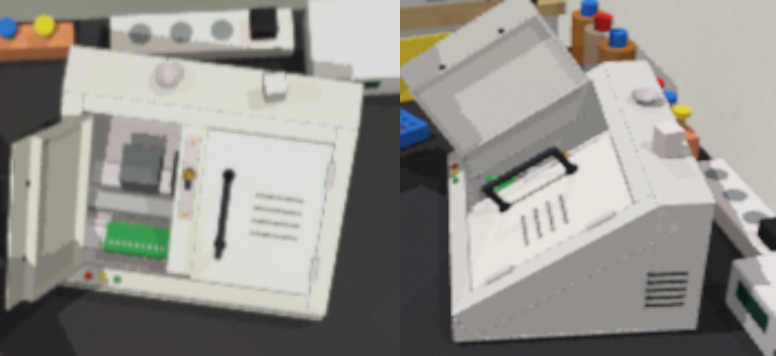

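The active door is standing wide open on the left. The brass thumb shows on the lip at about (235,169) in the top view, while in the side view it's mostly hidden behind the passive handle. I'll locate it by colour next.

```bash
python3 - <<'E'
from vis import *
from geo import *
np.set_printoptions(precision=4,suppress=True)
im=cv2.imread("pics/top1.png"); d=np.load("top1.npy"); hsv=cv2.cvtColor(im,cv2.COLOR_BGR2HSV)
m=cv2.inRange(hsv,(10,80,60),(35,255,255)); m2=np.zeros_like(m); m2[145:200,222:245]=m[145:200,222:245]
v,u=np.nonzero(m2); uv=np.c_[u,v]; print(np.c_[uv,hsv[v,u]])
for off in(-.004,-.0095):
    Q=onplane("top",uv.mean(0),seam+ez*off,ez)[0]; print("thumb",uv.mean(0),"rel seam x,y",(Q-seam)@ex,(Q-seam)@ey,Q)
# lip & face depth heights
box=[(u,v) for v in range(180,200) for u in range(232,236)]
print("lip h",np.median((pts("top",box,d)-seam)@ez), "face h",np.median((pts("top",[(u,v) for v in range(170,200) for u in range(262,285)],d)-seam)@ez))
# door angle from active-door plane pts; passive bar recheck
row=im[185,222:250]; print(row.sum(1)//3)
row=im[160,222:250]; print(row.sum(1)//3)
E
python3 - <<'E'
import cv2
im=cv2.imread("pics/top1.png")[145:205,215:265]
cv2.imwrite("pics/thumb1.png",cv2.resize(im,(500,600),interpolation=cv2.INTER_CUBIC))
E
```

```text
[[236 154  19 100 210]
 [233 166  18  82 159]
 [234 166  17 101 126]
 [235 166  17  96 117]
 [232 167  20  89 169]
 [233 167  19 150 155]
 [234 167  20 160 150]
 [235 167  19 159 146]
 [236 167  20 143 134]
 [237 167  20  88 154]
 [232 168  20  98 161]
 [233 168  20 164 143]
 [234 168  20 165 156]
 [235 168  20 164 163]
 [236 168  20 157 148]
 [237 168  21 104 160]
 [232 169  19  97 157]
 [233 169  19 158 137]
 [234 169  20 165 155]
 [235 169  21 158 171]
 [236 169  20 153 160]
 [237 169  20 106 166]
 [233 170  18 114 128]
 [234 170  20 150 138]
 [235 170  21 142 153]
 [236 170  19 114 163]
 [232 186  18  98 201]
 [233 186  19 102 202]]
thumb [234.3571 168.8571] rel seam x,y 0.02833684616136628 0.021030537565273143 [0.6188 0.0525 0.1685]
thumb [234.3571 168.8571] rel seam x,y 0.026315290856584787 0.021340046461850077 [0.6203 0.0525 0.1628]
lip h -0.015087274480119515 face h -6.646774836459249e-05
[161 161 162 162 163 178 212 212 195 190 184 184 183 189 187 207 209 208
 214 215 216 217 219 219 219 216 195  92]
[ 81 110 168 175 174 167 125  77 146 212 212 203 202 204 204 203 201 200
 214 214 209 218 219 219 219 219 219 219]
```

View pics/thumb1.png

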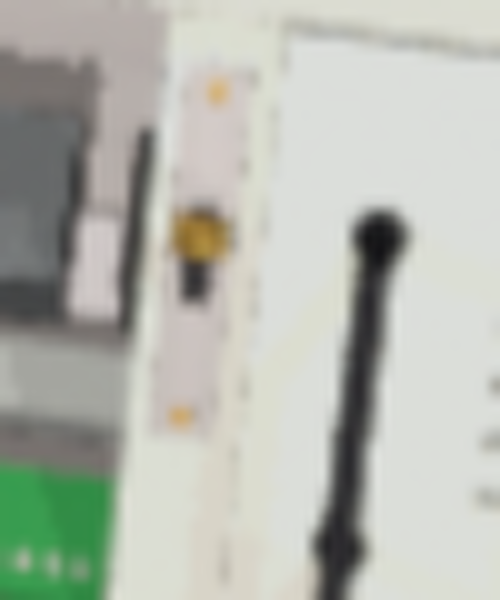

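The crop shows the thumb at (235,168.5) in the full picture, with its slot running down-slope. It lies 20–21 mm left of the seam as specified, and the lip is 15 mm below the face as specified. Next I'll straddle and grip it, then draw it down the slope.

Run:
```python
from act import *
from station import inverse_kinematics as ik
th=seam+0.029*ex+0.0205*ey
s=sensors.state(); print(s["tool_pos"],s["ee_rot"][:,2],s["qpos"])
for nm,M in(("y=ex",np.c_[ey,ex,-ez]),("y=-ex",np.c_[-ey,-ex,-ez])):
    for tilt in(0,10,20):
        Mt=R.from_rotvec(np.radians(tilt)*ey).as_matrix()@M
        g=th+ez*(-.012)-.073*Mt[:,2]
        for p in(g-.03*ex,g,g+.12*ez,np.array([g[0],g[1],.5])):
            print(nm,tilt,p,ik(p,Mt))
p=s["tool_pos"].copy();p[2]=.5; print("up",ik(p,s["ee_rot"]))
```

```text
[0.648 0.459 0.291] [-0.451 -0.871 -0.196] [ 34.015  61.008  39.985 -52.742 143.887 -19.481]
y=ex 0 [0.558 0.063 0.205] [ -2.312  -1.367 124.909 -12.912  22.264  18.947]
y=ex 0 [0.583 0.059 0.222] [ -2.746   0.158 121.309 -11.298  24.216  16.938]
y=ex 0 [0.515 0.072 0.32 ] [ -1.405 -16.19  124.622  -8.896  37.264  14.82 ]
y=ex 0 [0.583 0.059 0.5  ] [ -2.746 -12.169 102.97   -5.658  54.598   9.897]
y=ex 10 [0.569 0.061 0.211] [ -2.96    1.392 119.514  -5.851  34.438  11.944]
y=ex 10 [0.593 0.057 0.228] [ -3.333   3.033 115.788  -5.3    36.482  11.04 ]
y=ex 10 [0.526 0.07  0.327] [ -2.189 -12.078 119.022  -4.854  48.406  11.041]
y=ex 10 [0.593 0.057 0.5  ] [-3.333 -7.451 97.333 -3.465 65.345  8.221]
y=ex 20 [0.581 0.059 0.216] [ -3.562   5.169 113.785  -2.59   46.189   8.788]
y=ex 20 [0.605 0.055 0.233] [ -3.881   6.875 109.934  -2.392  48.321   8.276]
y=ex 20 [0.538 0.067 0.331] [ -2.907  -7.314 113.342  -2.373  59.13    8.846]
y=ex 20 [0.605 0.055 0.5  ] [-3.881 -2.333 91.498 -1.842 75.946  7.132]
y=-ex 0 [0.558 0.063 0.205] [  -2.312   -1.367  124.909  -12.912   22.264 -161.053]
y=-ex 0 [0.583 0.059 0.222] None
y=-ex 0 [0.515 0.072 0.32 ] None
y=-ex 0 [0.583 0.059 0.5  ] None
y=-ex 10 [0.569 0.061 0.211] None
y=-ex 10 [0.593 0.057 0.228] None
y=-ex 10 [0.526 0.07  0.327] None
y=-ex 10 [0.593 0.057 0.5  ] None
y=-ex 20 [0.581 0.059 0.216] None
y=-ex 20 [0.605 0.055 0.233] None
y=-ex 20 [0.538 0.067 0.331] None
y=-ex 20 [0.605 0.055 0.5  ] None
up [ 34.015  58.032  23.913 -81.08  151.651 -52.645]
```

Run:
```python
from act import *
th=seam+0.029*ex+0.0205*ey
M=np.c_[ey,ex,-ez]; g=th+ez*(.061)
env.move_pose([.56,.40,.48],M); rep("A")
env.move_l(g+.13*ez+[0,0,.13],v=.25); fingers.gripper_to(.04); env.move_l(g+.05*ez,v=.2); rep("above")
for k in(.035,.02,.01,.005,0):
    env.move_l(g+k*ez,v=.06); s=rep(k)
    if s["force"]@ez>6: print("contact early"); break
p0=sensors.state()["tool_pos"]
fingers.gripper_to(0,20); s=rep("grip"); print("Fx,Fy,Fz door",s["force"]@ex,s["force"]@ey,s["force"]@ez, "tip h",(p0-seam)@ez-.073)
```

```text
A 13.53 F [-0.754 -0.039  0.781] 1.1 w 0.0348 g 0.0
above 16.39 F [ 0.326  0.634 -0.492] 0.9 w 0.0406 g 0.0
0.035 16.79 F [-0.199 -0.072 -0.889] 0.9 w 0.0399 g 0.0
0.02 17.19 F [ 0.552 -0.528  0.083] 0.8 w 0.0398 g 0.0
0.01 17.51 F [ 1.022 -1.083  1.292] 2.0 w 0.0401 g 0.0
0.005 17.76 F [-0.322  0.05  -0.205] 0.4 w 0.0401 g 0.0
0 18.01 F [0.354 1.464 0.231] 1.5 w 0.04 g 0.0
grip 18.37 F [-0.545 -0.433  0.285] 0.8 w 0.011 g 23.6
Fx,Fy,Fz door -0.20847630109932258 -0.5273485874098782 0.4933249366499218 tip h -0.01229863129247203
```

Thumb gripped (11 mm) with almost no side force. Now I'll draw it until the stop is felt.

Run:
```python
from act import *
from station import camera
import cv2
p0=sensors.state()["tool_pos"]
for k in list(np.arange(.004,.0181,.0035))+[.0195,.0205,.0215,.0225,.0235]:
    env.move_l(p0-k*ex,v=.05); s=rep(round(k,4)); f=s["force"]@ex; print("   fx",round(f,1),"moved",(p0-s["tool_pos"])@ex)
    if f>12: break
fingers.gripper_to(.04); s=sensors.state(); env.move_l(s["tool_pos"]+.10*ez,v=.15); rep("out")
env.move_l(sensors.state()["tool_pos"]+[-.10,-.05,.10],v=.25)
p,d=camera("top"); cv2.imwrite("pics/top2.png",p[:,:,::-1]); np.save("top2.npy",d)
a=p[90:250,150:330,::-1]; c=p[145:205,215:265,::-1]
cv2.imwrite("pics/both2.png",np.hstack([cv2.resize(a,(450,400)),cv2.resize(c,(333,400),interpolation=cv2.INTER_CUBIC)]))
```

```text
0.004 18.62 F [ 2.381 -0.816 -0.062] 2.5 w 0.0113 g 23.3
   fx 2.0 moved 0.003659041681520414
0.0075 18.87 F [ 1.688 -0.87   1.279] 2.3 w 0.0113 g 23.4
   fx 2.2 moved 0.0076671720265164885
0.011 19.12 F [ 0.805 -1.725  1.179] 2.2 w 0.0109 g 23.6
   fx 1.6 moved 0.011433258824495574
0.0145 19.37 F [ 0.12  -1.226  1.524] 2.0 w 0.0107 g 23.6
   fx 1.2 moved 0.014986478074902929
0.018 19.62 F [ 1.949 -2.087  0.768] 3.0 w 0.0107 g 23.5
   fx 2.3 moved 0.018011152292095215
0.0195 19.87 F [ 4.384 -3.3   -0.286] 5.5 w 0.0107 g 23.3
   fx 3.9 moved 0.018265989873831955
0.0205 20.12 F [ 6.394 -3.081  0.804] 7.1 w 0.0108 g 23.3
   fx 6.1 moved 0.018420603274446147
0.0215 20.37 F [ 6.217 -3.859  2.506] 7.7 w 0.0112 g 23.3
   fx 7.0 moved 0.018569679920566372
0.0225 20.62 F [ 7.695 -3.685  2.333] 8.8 w 0.011 g 23.2
   fx 8.1 moved 0.01875389161819399
0.0235 20.87 F [ 7.895 -4.984  3.975] 10.1 w 0.0109 g 23.2
   fx 9.4 moved 0.01893538891540613
out 22.07 F [ 0.111  0.532 -0.583] 0.8 w 0.0398 g 0.0
```

View pics/both2.png

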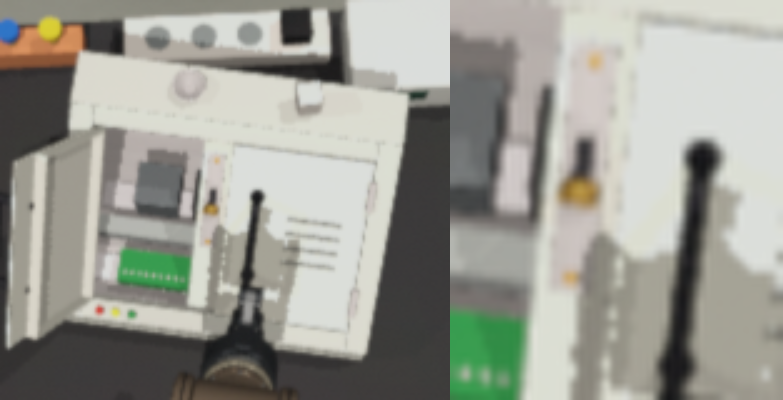

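The picture shows the thumb moved down its slot, with the slot now dark above it, and the active door still open. I'll quantify the travel, then open the passive door.

Run:
```python
from vis import *
from geo import *
for k in "12":
    im=cv2.imread(f"pics/top{k}.png"); hsv=cv2.cvtColor(im,cv2.COLOR_BGR2HSV)
    m=cv2.inRange(hsv,(10,120,60),(35,255,255)); m[:160]=0;m[182:]=0;m[:,:228]=0;m[:,242:]=0
    v,u=np.nonzero(m); w=hsv[v,u,1].astype(float); uv=np.array([np.average(u,weights=w),np.average(v,weights=w)])
    Q=onplane("top",uv,seam-ez*.006,ez)[0]; print(uv,len(u),(Q-seam)@ex,(Q-seam)@ey)
```

```text
[234.48308958 168.27696527] 14 0.02963875640504034 0.020954980866792282
[233.95937024 173.14982224] 13 0.012713754301392568 0.020816185410384457
```

Seen travel is 17 ± 2 mm. The gripper itself moved 18.9 mm and stalled at 9 N, well above the 3 N slide friction, so the bolt is at its stop. Now the passive door, watching forces early on.

Run:
```python
from act import *
from station import camera
import cv2
b=np.radians(20)
grasp(-1,b,0); swing(-1,b,0,0,0.12,n=3)
s=sensors.state(); assert np.linalg.norm(s["force"])<15
swing(-1,b,0,0.12,1.85,n=15); release()
env.sleep(.8)
p,d=camera("top"); q,_=camera("side")
np.save("top3.npy",d); cv2.imwrite("pics/top3.png",p[:,:,::-1])
cv2.imwrite("pics/both3.png",cv2.resize(np.hstack([p,q])[:,:,::-1],(800,300),interpolation=cv2.INTER_AREA))
```

```text
grasp 26.09 F [0.597 5.561 2.446] 6.1 w 0.0109 g 29.4
0.04 26.34 F [ 3.221  5.484 -0.708] 6.4 w 0.0107 g 29.6
0.08 26.59 F [3.506 7.536 0.583] 8.3 w 0.0109 g 29.7
0.12 26.84 F [3.211 5.563 0.719] 6.5 w 0.0111 g 29.7
0.24 27.18 F [3.349 6.103 0.357] 7.0 w 0.011 g 29.8
0.35 27.52 F [3.391 5.188 1.558] 6.4 w 0.0108 g 29.8
0.47 27.87 F [4.517 4.135 2.591] 6.6 w 0.0109 g 29.9
0.58 28.22 F [3.669 4.589 3.15 ] 6.7 w 0.011 g 29.9
0.70 28.57 F [5.696 3.21  3.722] 7.5 w 0.0109 g 29.9
0.81 28.92 F [5.648 1.733 2.938] 6.6 w 0.0112 g 29.9
0.93 29.27 F [6.473 0.904 2.353] 6.9 w 0.0109 g 30.0
1.04 29.62 F [6.438 0.923 4.598] 8.0 w 0.0109 g 30.0
1.16 29.97 F [7.695 1.723 4.604] 9.1 w 0.0109 g 30.0
1.27 30.32 F [6.495 0.722 4.949] 8.2 w 0.0106 g 30.1
1.39 30.67 F [7.222 0.114 5.182] 8.9 w 0.011 g 30.1
1.50 31.02 F [ 6.956 -0.266  5.23 ] 8.7 w 0.0104 g 30.2
1.62 31.37 F [ 5.988 -1.078  5.382] 8.1 w 0.0109 g 30.2
1.73 31.72 F [ 6.101 -1.269  6.271] 8.8 w 0.0111 g 30.2
1.85 32.07 F [ 6.378 -1.237  7.514] 9.9 w 0.0108 g 30.4
out 33.57 F [-0.003 -0.111 -0.173] 0.2 w 0.035 g 0.0
```

View pics/both3.png

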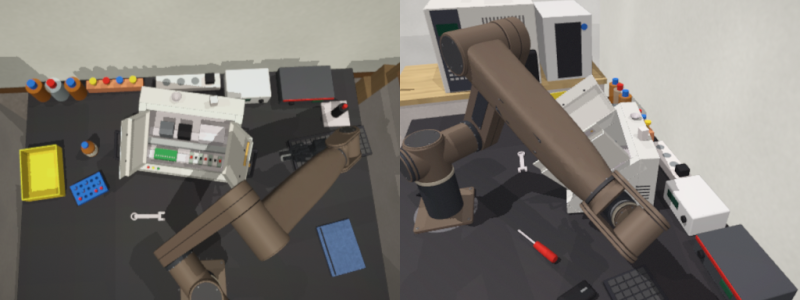

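Both doors are standing open (left one at about (130,145), right one at about (240,150) in the top half), and the bystanders haven't moved. The hand is free. Before handing in, I'll check both door angles from depth.

Run:
```python
from vis import *
from geo import *
from station import sensors
d=np.load("top3.npy"); v,u=np.nonzero(d>0); Q=pts("top",np.c_[u,v],d)-seam
x,y,h=Q@ex,Q@ey,Q@ez
for s in(1,-1):
    m=(abs(x)<.09)&(s*y>.15)&(s*y<.29)&(h>.03)&(h<.19)
    P=np.c_[np.zeros(m.sum()),s*y[m]-.18,h[m]]; c,n,e=P.mean(0),None,None
    vx,vy,_,_=cv2.fitLine(P[:,1:].astype(np.float32),cv2.DIST_HUBER,0,.01,.01).ravel()
    print(s,m.sum(),"angle",np.pi-np.arctan2(abs(vy),vx*np.sign(vy)),"centroid",c, "max h",h[m].max())
st=sensors.state(); print(st["tool_pos"],st["clock"],st["force"])
```

```text
1 1609 angle 1.8941736 centroid [0.         0.03864732 0.11135646] max h 0.17674560063736386
-1 1161 angle 1.9050916 centroid [0.         0.03690342 0.09954456] max h 0.18980313638782037
[ 0.48778627 -0.37686534  0.29047891] 34.4667 [-0.58985548 -0.51344176  0.18010312]
```

Both doors read about 1.90 rad, at their stops, and the hand touches nothing.

```bash
python3 -c "
from station import job_done
print(job_done())"
```

```text
the job is handed in; nothing more can be done
None
```

The job is handed in: I opened the active door, slid the flush bolt down to its stop, then opened the passive door; both stand at about 1.90 rad, nothing else was moved, and the gripper has let go and is clear.

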